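Reload the filter dispenser under its swivel cover

ROBOT

A 6-joint arm with a two-finger parallel gripper is mounted at the origin on a cart in front of the work surface, level with it; the furniture and walls round the work are solid. World frame = base frame: x ahead of the robot, y to its left, z up, the work surface at z = 0. Lengths are in m, angles in rad, forces in N, time in s.
With the tool pointing down it reaches from about 0.35 to 0.775 m from the base axis. Payload 7.3 kg.
Tool frame: the origin (TCP) lies midway between the tips of the shut fingers; the grasp point (between the pads) lies 19 mm behind it (robot.grasp_offset is the z of the grasp point in the tool frame, in m); z points along the fingers, y is the direction in which the jaws open and shut (so a half turn about z gives the same grasp; the last joint's range is limited). The gripper opens to 92 mm and grips with 3 to 60 N. Pads are 19 mm wide; open, the fingers measure 130 mm over their backs; the gripper's body (75 mm by 190 mm) begins 47 mm behind the grasp point.
Start: joints at [-1.438, 0.342, 1.524, -0, 1.275, -0.146], TCP at [0.145, -0.505, 0.227] pointing down, gripper open.
Joint ranges: [-2.53, 2.53], [-0.77, 2.02], [0.04, 2.7], [-1, 4.14], [0.28, 2.66], [-3.11, 3.11]. Speed limits (rad/s): [2.57, 2.57, 3.14, 3.14, 3.14, 3.14].

INTERFACE

Orientations are given as [roll, pitch, yaw] about the fixed x, y, z axes, in that order (R = Rz(yaw) Ry(pitch) Rx(roll)).
In Python, from cell import observe, imaging, workorder, robot gives the robot as it stands. The module is installed in compiled form; this text tells all that it offers.
- The arm moves only by the tool send_rows, never from a script. Its argument "series" is a list of rows, each a list of 7 numbers: the shift along the tool's x, y, z in m, then the turn, a rotation vector about the tool's x, y, z in rad, then the closure, from 0 (fully open) to 1 (shut). A call has 1 to 5 rows; each row shifts and turns the commanded pose from where the row before left it, along the tool's axes as they then stand; what a row does not reach is not made up. A row lasts 1/12 s, in which the tool goes at most 41.7 mm and 7.16 degrees, less where a joint would pass 70% of its speed; a pose out of reach is approached as far as the arm can. A call is refused whole if a number of a shift passes 0.0417 or a number of a turn 0.125, either way. A call with a gripper value outside its range is refused whole. The fingers move at their own pace and stop on an object; "newtons" is the grip in N (left out, the last holds). Time passes only in rows, so rows that do not move let the fingers close. It gives the time, the measured TCP pose, the force and the opening at its end, in the units of the state.
- observe(): the state, without advancing time (a new reading comes with each control period).
- imaging.read_camera(name): name is "scene" or "top" or "wrist"; returns a dict with "color" (480x640x3 uint8, red, green, blue), "range_z" (480x640 float32, m along the optical axis (not along the pixel's ray), 0 where there is no reading), "vfov" (degrees; the focal length in pixels is half the picture's height over the tangent of half this angle, whatever the lens; pixels are square), "cx", "cy" (the principal point, pixels), "dist_coeffs" ([k1, k2, p1, p2, k3] as OpenCV has them; the pictures are not rectified), "T" (4x4, takes a point from camera to world coordinates). Camera axes: x right, y down, z forward; pixel columns grow to the right and rows downward; lengths in m; the calibration is good to about 2 mm. A picture is of the moment at which its call begins.
- workorder.hand_in(): hands the job in, once; it reports no verdict.
The state is a dict: "time": time; "qpos": joint angles; "qvel": joint speeds; "joint_efforts": joint torques, N m; "tool_pos": TCP position; "tool_rot": TCP orientation; "contact_force": force on the tool from outside, world axes, zero at the start; "torque": the same for the moment, N m; "opening": finger opening in m.
Only numpy, scipy, OpenCV 4.12 (cv2) and the standard library are available. Lean on these libraries where they do the work, as an engineer would, in place of code of your own. Each camera call takes 0.05 s, during which the arm holds its last target.

TASK

Reload the filter dispenser: swing its flat cover aside on the pivot screw, press the filter pack upright down into the well against the spring follower until its top is sunk just below the rim, then swing the cover fully shut over it again. Leave the timer, the jar and the small bottle where they stand.

Things in the scene. Friction and masses are not known exactly. Their poses are not given: they have to be found in the camera images.
- dispenser: bench filter dispenser: teal-blue block on a grey base, fixed, 204 (x) x 114 (y) x 60 mm high. Origin on the worktop under the middle of the well; z up, +x runs from the well to the pivot screw; it reaches from x = -92 to +112 mm. A steel stop pin, 8 mm thick, 9 mm high, stands on its top at x = -45, y = -37.5 mm.
- well_rim (a point): centre of the mouth of the rectangular well, level with the teal top face (60 mm above the worktop); axes as the dispenser's. The well is 88 mm along x and 56 mm along y (4 mm of play each side of the pack), with a 4 mm chamfer round its mouth.
- pivot_screw (a point): on the vertical axis of the cover's pivot screw, 90 mm from the well's centre along dispenser +x, 65 mm above the worktop. The cover is a plate 3 mm thick, 66 mm wide, reaching 151 mm from the screw; its underside is 2 mm above the rim, so a pack standing out more than that blocks it.
- cover (a joint): swing angle of the flat aluminium cover: 0 = shut against its stop, over the well; 1.9 rad = fully aside; the well is clear from 1.2 rad. Opening turns it clockwise seen from above: the knob goes from dispenser -x towards +y. It stays where it is left; about 1 N at the knob moves it.
- cover_knob (a point): middle of the upright round black knob on the cover, 20 mm thick, 26 mm high, 120 mm from the screw axis; this point is 80 mm above the worktop, the knob's top 93 mm, the cover's top face 65 mm. A steel foot 26 mm wide and 2 mm thick lies round the knob's bottom.
- follower (a joint): depth by which the orange spring follower in the well has been pushed down, 0 to 0.020 m. Its flat top lies 14 mm below the rim at 0 and 34 mm below it at 0.020. A spring and a friction brake resist the push with 6 to 8 N, and it stays where it is left.
- filter_pack: white and green card box of filters, rigid, 48 (x) x 80 (y) x 30 mm (z) high, about 80 g, standing flat on the worktop. Origin at the centre of its underside, z up. It goes into the well with its 80 mm side along dispenser x, either way round.
- pack_top (a point): centre of the filter pack's top face, 30 mm above its origin; at the follower's lowest place it lies 4 mm below the rim
- timer: bystander: white lab timer, 30 x 66 x 59 mm, origin at the centre of its underside
- seal_jar: bystander: small white jar with red lid, 44 mm thick, 42 mm high, origin at the centre of its underside
- small_bottle: bystander: 100 ml glass bottle with blue cap and pink contents, 57 mm thick, 101 mm high, origin at the centre of its underside
Things that resemble listed ones, but are neither listed nor needed, are in the scene too. Leave any pink look-alike of the filter_pack alone.

How it is judged:
On the way, in this order (a step that is already met when the one before it is completed fails the run):
1. the cover is swung aside so that the well is clear (1.15 rad or more) (value of joint cover above 1.15 rad), for 0.2 s.
2. with the cover still aside, the pack is pressed down in the well, its top no more than 2 mm above the rim (value of joint cover above 1 rad and z of pack_top in the frame of well_rim below 0.002 m and horizontal distance between pack_top and well_rim below 0.01 m), for 0.2 s.
At the end, for the whole second after the job is handed in: cover shut (within 0.08 rad) and still; filter pack at rest in the well under it, upright (0.15 rad), long side along the well (0.2 rad), centred within 10 mm, top no more than 2 mm above the rim; timer, jar and small bottle upright and within 20 mm of where they stood (value of joint cover below 0.08 rad and z of pack_top in the frame of well_rim below 0.002 m and horizontal distance between pack_top and well_rim below 0.01 m and angle between the y axis of filter_pack and the x axis of dispenser, either way round below 0.2 rad and angle between filter_pack's own z axis and vertical below 0.15 rad and linear speed of filter_pack below 0.02 m/s and velocity of joint cover below 0.05 rad/s and distance of each of timer, seal_jar, small_bottle from where it was at the start of the episode below 0.02 m and angle between each of timer, seal_jar, small_bottle's own z axis and vertical below 0.2 rad); the robot touches nothing.
It fails at once if the timer is pushed more than 30 mm or knocked over (distance of timer from where it was at the start of the episode above 0.03 m or angle between timer's own z axis and vertical above 0.5 rad).
It fails at once if the seal jar is pushed more than 30 mm or knocked over (distance of seal_jar from where it was at the start of the episode above 0.03 m or angle between seal_jar's own z axis and vertical above 0.5 rad).
It fails at once if the small bottle is pushed more than 30 mm or knocked over (distance of small_bottle from where it was at the start of the episode above 0.03 m or angle between small_bottle's own z axis and vertical above 0.5 rad).
It also fails if it takes over 72 s, if anything falls off the work surface, if the arm or the gripper's body presses on something with over 40 N, if the wrist force passes 120 N, or if a joint passes its speed limit or range.

## Working session

There is one attempt and no reset: what is moved stays moved. The work goes in short steps, Python scripts to look and compute and a tool call to move; the robot and the scene stay as the last step left them, time stands still between calls to the robot, and variables do not carry over. Pictures are saved under pics/ and viewed, and the job is handed in when it is done.

Besides the shell and the picture viewer there is one more tool, called after "Request:" as a command line: name --pt "numbers of a row" for each row, then --argument value for the rest. send_rows: Moves the arm, as the interface text tells. Its arguments: {"type":"object","properties":{"series":{"type":"array","items":{"type":"array","items":{"type":"number"}}},"newtons":{"type":"number"}},"required":["series"]}

```bash
mkdir -p pics
cat > h.py <<'E'
import numpy as np, cv2
from cell import observe, imaging, workorder, robot
def cam(n):
    c=imaging.read_camera(n); f=240/np.tan(np.radians(c["vfov"])/2)
    c["K"]=np.array([[f,0,c["cx"]],[0,f,c["cy"]],[0,0,1.]]); c["D"]=np.array(c["dist_coeffs"],float); c["T"]=np.array(c["T"]); return c
def ray(c,uv):
    p=cv2.undistortPoints(np.array(uv,float).reshape(-1,1,2),c["K"],c["D"]).reshape(-1,2)
    return np.c_[p,np.ones(len(p))]
def plane(c,uv,z):
    d=ray(c,uv)@c["T"][:3,:3].T; o=c["T"][:3,3]; return o+d*((z-o[2])/d[:,2])[:,None]
def depthpt(c,uv):
    uv=np.array(uv).reshape(-1,2); z=c["range_z"][uv[:,1].astype(int),uv[:,0].astype(int)]
    return (ray(c,uv)*z[:,None])@c["T"][:3,:3].T+c["T"][:3,3]
def cloud(c):
    v,u=np.mgrid[0:480,0:640]; P=depthpt(c,np.c_[u.ravel(),v.ravel()]).reshape(480,640,3); P[c["range_z"]==0]=np.nan; return P
def save(c,n): cv2.imwrite("pics/"+n,c["color"][:,:,::-1])
def proj(c,X):
    Ti=np.linalg.inv(c["T"]); r,_=cv2.Rodrigues(Ti[:3,:3]); return cv2.projectPoints(np.array(X,float).reshape(-1,1,3),r,Ti[:3,3],c["K"],c["D"])[0].reshape(-1,2)
E
python3 - <<'E'
from h import *
for n in ["scene","top","wrist"]:
    c=cam(n); save(c,n+"0.png"); print(n,c["vfov"],c["T"].round(3).tolist(),c["D"])
s=observe(); print(s); print(robot.grasp_offset)
E
```

```text
scene 45.56565067485929 [[-0.79, -0.306, 0.531, -0.397], [-0.613, 0.418, -0.671, 1.17], [-0.016, -0.855, -0.518, 0.966], [0.0, 0.0, 0.0, 1.0]] [-0.03412899  0.          0.          0.          0.        ]
top 53.76814830195415 [[0.001, -0.99, 0.142, 0.364], [-1.0, -0.002, -0.009, -0.012], [0.009, -0.142, -0.99, 1.29], [0.0, 0.0, 0.0, 1.0]] [-0.01091617  0.          0.          0.          0.        ]
wrist 64.43923873109568 [[0.276, -0.919, -0.281, 0.22], [-0.961, -0.264, -0.08, -0.483], [-0.001, 0.292, -0.957, 0.385], [0.0, 0.0, 0.0, 1.0]] [-0.08162019  0.          0.          0.          0.        ]
{'time': 0.15, 'qpos': array([-1.43801863e+00,  3.42553513e-01,  1.52476483e+00,  8.39670848e-06,
        1.27541329e+00, -1.46004593e-01]), 'qvel': array([-1.00609154e-03, -2.44730027e-03, -2.14466357e-03, -4.50218004e-04,
       -9.20808260e-06, -1.10282059e-03]), 'joint_efforts': array([ 2.03676667e-03, -4.31469798e+01, -2.44353300e+01,  7.19075860e-02,
        5.37269795e-02, -8.69811538e-05]), 'tool_pos': array([ 0.14445441, -0.50442949,  0.22622081]), 'tool_rot': array([-3.14046696e+00, -1.73650797e-04,  2.78779745e-01]), 'contact_force': array([1.00807387, 0.4626728 , 0.49643537]), 'torque': array([ 0.02463119, -0.01794281, -0.03689207]), 'opening': 0.0916399639356244}
-0.0188
```

View pics/top0.png

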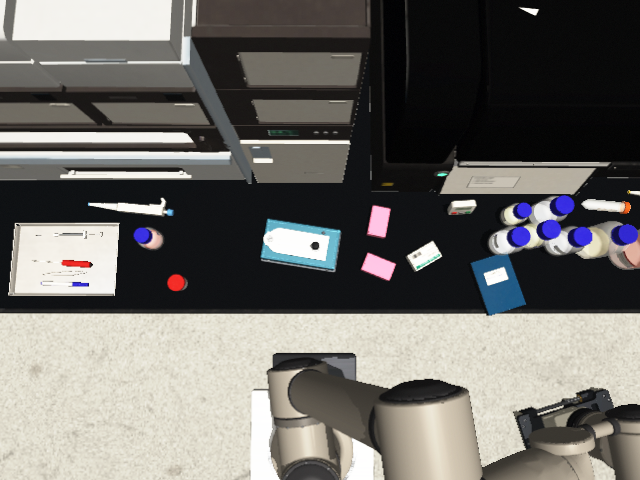

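View pics/scene0.png

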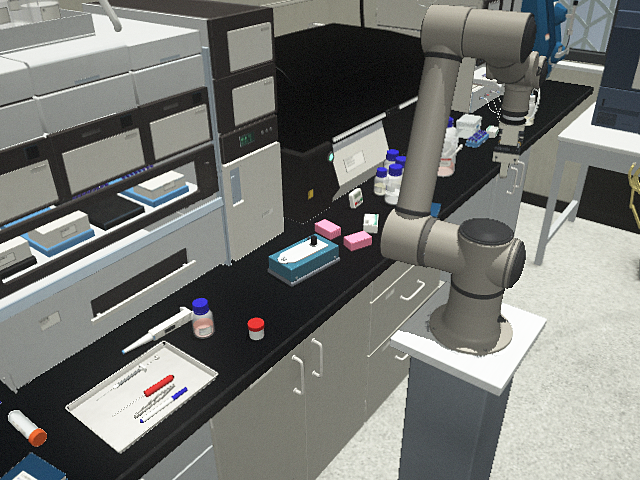

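Run:
```python
from h import *
c=cam("top"); P=cloud(c)
im=c["color"]
cv2.imwrite("pics/crop1.png",cv2.resize(im[180:320,240:500],None,fx=3,fy=3,interpolation=cv2.INTER_NEAREST)[:,:,::-1])
hsv=cv2.cvtColor(im,cv2.COLOR_RGB2HSV)
z=P[:,:,2]
def rect(m,h,name):
    m=cv2.morphologyEx(m.astype(np.uint8),cv2.MORPH_OPEN,np.ones((2,2)))
    cs,_=cv2.findContours(m,cv2.RETR_EXTERNAL,cv2.CHAIN_APPROX_NONE)
    k=max(cs,key=cv2.contourArea).reshape(-1,2)
    w=plane(c,k,h)[:,:2].astype(np.float32)*1000
    print(name,cv2.minAreaRect(w))
sub=np.zeros_like(z,bool); sub[235:275,400:445]=1
rect(sub&(z>0.022)&(z<.04),.03,"pack"); rect(sub&(hsv[:,:,2]>110),.03,"pack col")
sub[:]=0; sub[210:280,250:350]=1
rect(sub&(z>0.05),.06,"disp")
rect(sub&(z>0.025),.03,"disp lower")
rect(sub&(hsv[:,:,0]>85)&(hsv[:,:,0]<115)&(hsv[:,:,1]>100)|sub&(z>.055),.06,"disp col")
wh=sub&(hsv[:,:,1]<50)&(hsv[:,:,2]>150)
rect(wh,.065,"cover")
kn=sub&(z>.08); ys,xs=np.nonzero(kn); print("knob",np.nanmean(P[kn],0),xs.mean(),ys.mean(),P[kn][:,2].max())
kn=np.zeros_like(sub); kn[238:253,308:322]=1; kn&=hsv[:,:,2]<70; ys,xs=np.nonzero(kn); print(xs.mean(),ys.mean(),plane(c,[[xs.mean(),ys.mean()]],.09))
```

```text
pack ((500.92694091796875, -301.0914611816406), (48.34538269042969, 81.80085754394531), 29.879501342773438)
pack col ((501.58941650390625, -302.69757080078125), (49.036869049072266, 84.31211853027344), 29.873151779174805)
disp ((528.6785888671875, 30.44489288330078), (195.73052978515625, 106.75044250488281), 81.21820068359375)
disp lower ((531.5509033203125, 31.644912719726562), (200.52928161621094, 111.79974365234375), 81.28108978271484)
disp col ((530.1109619140625, 29.433853149414062), (197.31028747558594, 108.47540283203125), 81.12338256835938)
cover ((530.5645751953125, 42.42987823486328), (170.1587371826172, 66.56255340576172), 80.55594635009766)
knob [ 0.52291938 -0.00623266  0.09290069] 314.58 245.3 0.0992174060377129
314.8780487804878 245.1219512195122 [[ 0.52376831 -0.00697946  0.09      ]]
```

View pics/crop1.png

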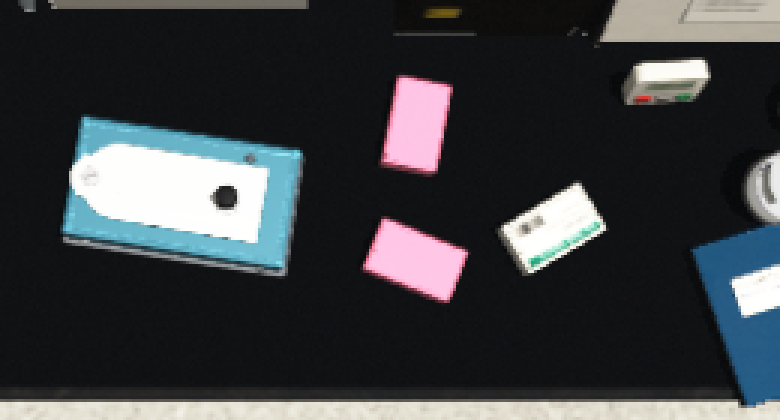

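View pics/wrist0.png

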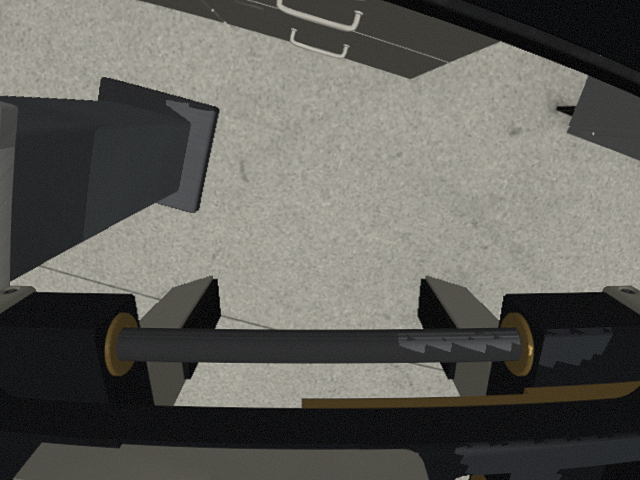

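Candidates in the top view: the white/green box at (424,256), two pink look-alikes at (378,221) and (378,266), and the timer, which is white with buttons, at (462,207). By the description, the white/green box is the pack, and the crop confirms it. The dispenser is at about (300,245), its knob at (315,245), its screw at (270,238) and its stop pin at (323,233). Opening swings the knob towards the robot.

Request:
send_rows --pt "0.0313 -0.0233 0 0 0 0 0" --pt "0.0313 -0.0233 0 0 0 0 0" --pt "0.0313 -0.0233 0 0 0 0 0" --pt "0.0313 -0.0233 0 0 0 0 0" --pt "0.0313 -0.0233 0 0 0 0 0"

```text
time: 0.62
tool_pos: [0.2635, -0.348, 0.2266]
tool_rot: [-3.141, -0.0, 0.278]
contact_force: [0.4, 0.2, 0.7]
opening: 0.0916
```

Request:
send_rows --pt "0.0313 -0.0233 0 0 0 0 0" --pt "0.0313 -0.0233 0 0 0 0 0" --pt "0.0313 -0.0233 0 0 0 0 0" --pt "0.0313 -0.0233 0 0 0 0 0" --pt "0.0313 -0.0233 0 0 0 0 0"

```text
time: 1.03
tool_pos: [0.382, -0.1928, 0.2268]
tool_rot: [3.141, -0.0, 0.279]
contact_force: [0.5, -0.9, -0.1]
opening: 0.0921
```

Request:
send_rows --pt "0.0313 -0.0233 0 0 0 0 0" --pt "0.0313 -0.0233 0 0 0 0 0" --pt "0.0313 -0.0233 0 0 0 0 0" --pt "0 0 0 0 0 -0.12 0" --pt "0 0 0 0 0 -0.12 0"

```text
time: 1.45
tool_pos: [0.4532, -0.0993, 0.2264]
tool_rot: [-3.141, 0.0, 0.528]
contact_force: [-1.5, -0.7, 0.5]
opening: 0.0921
```

Request:
send_rows --pt "0 0 0 0 0 -0.12 0" --pt "0 0 0 0 0 -0.12 0" --pt "0 0 0 0 0 -0.12 0" --pt "0 0 0 0 0 -0.12 0" --pt "0 0 0 0 0 -0.12 0"

```text
time: 1.87
tool_pos: [0.4522, -0.1015, 0.2266]
tool_rot: [-3.141, 0.0, 1.125]
contact_force: [0.5, -0.4, -0.2]
opening: 0.092
```

Request:
send_rows --pt "0 0 0 0 0 -0.12 0" --pt "0 0 0 0 0 -0.12 0" --pt "0 0 0 0 0 -0.058 0" --pt "0 0 0 0 0 0 0"

```text
time: 2.2
tool_pos: [0.4522, -0.1015, 0.2266]
tool_rot: [-3.141, -0.0, 1.419]
contact_force: [-0.8, -0.2, 0.6]
opening: 0.092
```

Run:
```python
from h import *
c=cam("wrist"); save(c,"wrist1.png"); s=observe(); print(s["time"],s["tool_pos"],s["tool_rot"],s["qpos"].round(2))
```

```text
2.25 [ 0.45222804 -0.1015193   0.22658302] [-3.14127993e+00  4.34144531e-05  1.41539013e+00] [-0.39  0.23  1.68 -0.    1.23 -0.23]
```

View pics/wrist1.png

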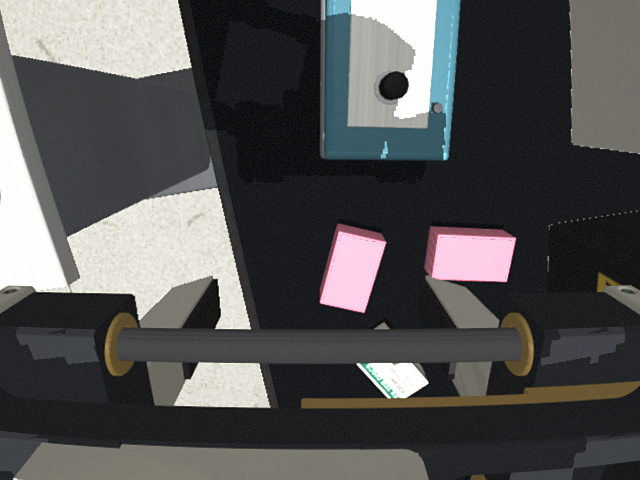

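The wrist view shows the knob top at about (394,84), the stop pin at (437,107), and the dispenser's near end at about row 158.

Run:
```python
from h import *
c=cam("wrist"); P=cloud(c); im=c["color"]; hsv=cv2.cvtColor(im,cv2.COLOR_RGB2HSV)
z=P[:,:,2]
m=np.zeros(z.shape,np.uint8); m[65:105,375:412]=(hsv[65:105,375:412,2]<60)
n,l,st,ce=cv2.connectedComponentsWithStats(m); i=1+st[1:,4].argmax(); print(st[i],ce[i])
t=(l==i)&(z>.088); ys,xs=np.nonzero(t); print("knob top",plane(c,[[xs.mean(),ys.mean()]],.093),np.nanmedian(z[t]))
print("pin",plane(c,[[437,105]],.069))
# teal top face edges
te=((hsv[:,:,0]>85)&(hsv[:,:,0]<110)&(hsv[:,:,1]>80)&(z>.05)&(z<.068))
te[160:]=0
ys,xs=np.nonzero(te)
w=plane(c,np.c_[xs,ys],.06)
a=1.417; ex=np.array([np.cos(a),np.sin(a)]); ey=np.array([-ex[1],ex[0]])
u=w[:,:2]@ex; v=w[:,:2]@ey
# end edge fit & long edges fit
for col in (335,350,370,400,420,440):
    r=ys[xs==col]; print(col,r.max(),plane(c,[[col,r.max()+.5]],.06)[0].round(4))
for row in (60,100,130,145):
    r=xs[ys==row]; print(row,r.min(),r.max(),plane(c,[[r.min()-.5,row],[r.max()+.5,row]],.06).round(4).tolist())
```

```text
[379  71  29  29 625] [392.76    85.1024]
knob top [[ 0.52162548 -0.00816829  0.093     ]] 0.09370190869984882
pin [[ 0.55911789 -0.02724901  0.069     ]]
335 158 [ 0.4723 -0.0583  0.06  ]
350 158 [ 0.4849 -0.0602  0.06  ]
370 158 [ 0.5017 -0.0628  0.06  ]
400 158 [ 0.5269 -0.0666  0.06  ]
420 159 [ 0.5438 -0.0699  0.06  ]
440 159 [ 0.5609 -0.0724  0.06  ]
60 325 455 [[0.4753, 0.0205, 0.06], [0.5799, 0.0057, 0.06]]
100 325 451 [[0.4707, -0.01, 0.06], [0.5742, -0.025, 0.06]]
130 325 449 [[0.4671, -0.0337, 0.06], [0.5708, -0.049, 0.06]]
145 325 448 [[0.4652, -0.0458, 0.06], [0.569, -0.0613, 0.06]]
```

Request:
send_rows --pt "0.0343 0.0183 0 0 0 0 0.4" --pt "0.0343 0.0183 0 0 0 0 0.4" --pt "0.0343 0.0183 0 0 0 0 0.4" --pt "0 0 0.04 0 0 0 0.4" --pt "0 0 0.04 0 0 0 0.4"

```text
time: 2.72
tool_pos: [0.5251, -0.0067, 0.1475]
tool_rot: [3.135, -0.0, 1.418]
contact_force: [0.3, -0.8, -1.8]
opening: 0.0633
```

Request:
send_rows --pt "0 0 0.03 0 0 0 0.4" --pt "0 0 0.02 0 0 0 0.4" --pt "0 0 0.02 0 0 0 0.4" --pt "0 0 0 0 0 0 0.4"

```text
time: 3.05
tool_pos: [0.5198, -0.0079, 0.073]
tool_rot: [-3.134, 0.0, 1.415]
contact_force: [-0.6, -0.2, 0.8]
opening: 0.0553
```

Run:
```python
from h import *
s=observe(); print(s["time"],s["tool_pos"],s["tool_rot"],s["opening"],s["contact_force"])
c=cam("wrist"); save(c,"wrist2.png")
```

```text
3.05 [ 0.5198057  -0.00788409  0.0729835 ] [-3.13408650e+00  5.44605563e-05  1.41501604e+00] 0.05532731141095333 [-0.55802762 -0.18722517  0.76604707]
```

View pics/wrist2.png

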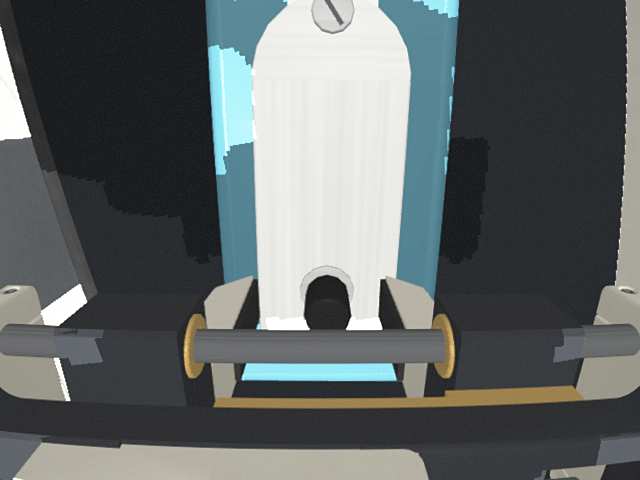

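The knob at (327,300) sits between the open fingers, and the screw is at (332,10). I'll close gently and locate the pivot.

Request:
send_rows --pt "0 0 0 0 0 0 0.9" --pt "0 0 0 0 0 0 0.9" --pt "0 0 0 0 0 0 0.9" --pt "0 0 0 0 0 0 0.9" --pt "0 0 0 0 0 0 0.9" --newtons 5

```text
time: 3.52
tool_pos: [0.5228, -0.0084, 0.0776]
tool_rot: [3.14, 0.0, 1.417]
contact_force: [0.2, -0.2, 0.4]
opening: 0.0267
```

Run:
```python
from h import *
s=observe(); print(s["time"],s["tool_pos"],s["tool_rot"],s["opening"],s["contact_force"])
c=cam("wrist"); print(plane(c,[[332,11]],.067))
```

```text
3.5167 [ 0.52279407 -0.00838733  0.07755686] [3.13995588e+00 9.55731207e-05 1.41664441e+00] 0.026718868219947907 [ 0.1851555  -0.15424001  0.39384463]
[[0.54619017 0.11089993 0.067     ]]
```

Request:
send_rows --pt "0 0 0.004 0 0 0 0.9" --pt "0 0 0 0 0 0 0.9" --pt "0 0 0 0 0 0 0.9" --pt "0 0 0 0 0 0 0.9"

```text
time: 3.9
tool_pos: [0.5231, -0.0084, 0.0732]
tool_rot: [3.14, 0.0, 1.417]
contact_force: [0.8, 0.7, 5.6]
opening: 0.0194
```

Request:
send_rows --pt "0.0009 -0.0144 0 0 0 0.12 0.9" --pt "0.0009 -0.0144 0 0 0 0.12 0.9" --pt "0.0009 -0.0144 0 0 0 0.12 0.9"

```text
time: 4.15
tool_pos: [0.4825, 0.0062, 0.0732]
tool_rot: [3.139, -0.002, 1.05]
contact_force: [4.6, 6.1, 1.8]
opening: 0.0194
```

Request:
send_rows --pt "0.0009 -0.0144 0 0 0 0.12 0.9" --pt "0.0009 -0.0144 0 0 0 0.12 0.9" --pt "0.0009 -0.0144 0 0 0 0.12 0.9"

```text
time: 4.4
tool_pos: [0.4498, 0.0341, 0.0732]
tool_rot: [3.139, -0.003, 0.69]
contact_force: [7.2, 4.2, 0.7]
opening: 0.0198
```

Run:
```python
from h import *
s=observe(); print(s["time"],s["tool_pos"],s["tool_rot"],s["opening"],s["contact_force"])
c=cam("wrist"); save(c,"wrist3.png")
c=cam("top"); save(c,"top3.png")
```

```text
4.4 [0.44976261 0.03405842 0.0731863 ] [ 3.13927096 -0.00335825  0.69008063] 0.019844224596108156 [7.22923578 4.24416203 0.67212745]
```

View pics/wrist3.png

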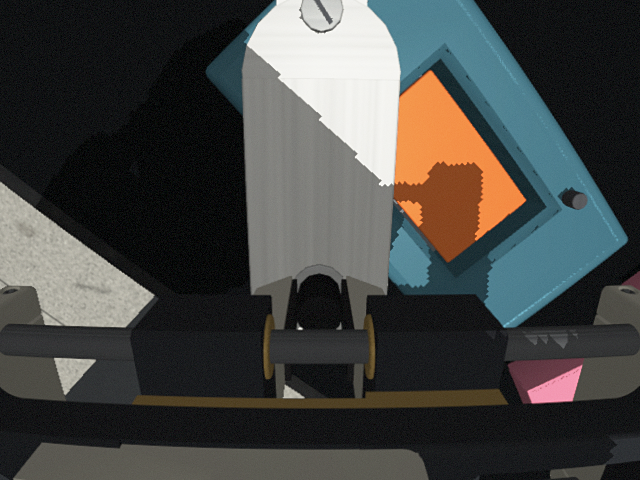

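The cover follows the grip: it lines up with the tool, the screw is at (322,10), and the orange follower shows at about (450,165). Continuing the swing.

Request:
send_rows --pt "0.0009 -0.0144 0 0 0 0.12 0.9" --pt "0.0009 -0.0144 0 0 0 0.12 0.9" --pt "0.0009 -0.0144 0 0 0 0.12 0.9" --pt "0.0009 -0.0144 0 0 0 0.12 0.9"

```text
time: 4.83
tool_pos: [0.4249, 0.0853, 0.0731]
tool_rot: [3.141, -0.004, 0.211]
contact_force: [6.6, -0.6, 0.7]
opening: 0.0195
```

Request:
send_rows --pt "0.0009 -0.0144 0 0 0 0.12 0.9" --pt "0.0009 -0.0144 0 0 0 0.12 0.9" --pt "0.0009 -0.0144 0 0 0 0.12 0.9" --pt "0.0009 -0.0144 0 0 0 0.12 0.9" --pt "0.0004 -0.006 0 0 0 0.05 0.9"

```text
time: 5.25
tool_pos: [0.4285, 0.1488, 0.073]
tool_rot: [-3.141, -0.003, -0.318]
contact_force: [3.7, -2.6, 2.6]
opening: 0.0199
```

Request:
send_rows --pt "0 0 0 0 0 0 0.6" --pt "0 0 0 0 0 0 0.6" --pt "0 0 0 0 0 0 0.6"

```text
time: 5.5
tool_pos: [0.4261, 0.1474, 0.0723]
tool_rot: [3.141, 0.002, -0.311]
contact_force: [-0.0, 0.1, 0.1]
opening: 0.0339
```

Run:
```python
from h import *
s=observe(); print(s["time"],s["tool_pos"],s["tool_rot"],s["opening"],s["contact_force"],s["qpos"].round(2))
c=cam("wrist"); save(c,"wrist4.png")
```

```text
5.5 [0.4261437  0.14738497 0.07228932] [ 3.14066817e+00  1.59410121e-03 -3.11437596e-01] 0.03392313720702599 [-0.01702557  0.06699828  0.12588863] [ 0.16  0.41  1.92 -0.    0.81  2.05]
```

View pics/wrist4.png

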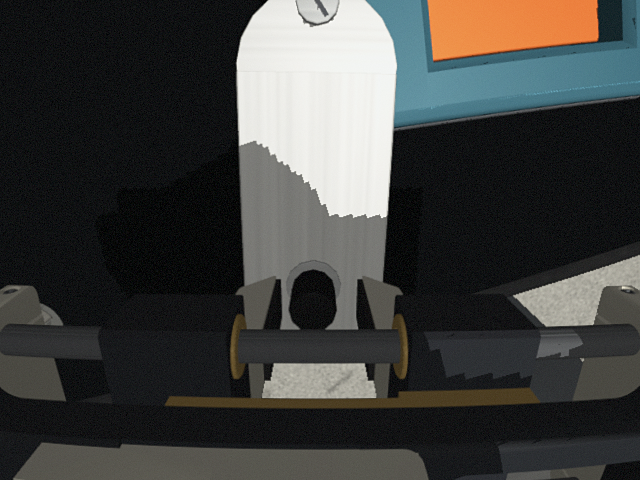

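Request:
send_rows --pt "0 0 0 0 0 0 0.3" --pt "0 0 -0.03 0 0 0 0.1" --pt "0 0 -0.04 0 0 0 0.0" --pt "0 0 -0.04 0 0 0 0.0" --pt "0 0 -0.04 0 0 0 0"

```text
time: 5.97
tool_pos: [0.4262, 0.1473, 0.2242]
tool_rot: [3.141, 0.001, -0.313]
contact_force: [1.5, -0.5, -0.5]
opening: 0.0656
```

Request:
send_rows --pt "0 0 -0.02 0 0 -0.12 0" --pt "0 0 0 0 0 -0.12 0" --pt "0 0 0 0 0 -0.12 0" --pt "0 0 0 0 0 -0.12 0" --pt "0 0 0 0 0 -0.12 0"

```text
time: 6.38
tool_pos: [0.4267, 0.1474, 0.2427]
tool_rot: [3.142, 0.0, 0.293]
contact_force: [-0.5, -0.2, -0.2]
opening: 0.0916
```

Request:
send_rows --pt "0 0 0 0 0 -0.12 0" --pt "0 0 0 0 0 -0.12 0" --pt "0 0 0 0 0 -0.12 0" --pt "0 0 0 0 0 -0.12 0" --pt "0 0 0 0 0 0 0"

```text
time: 6.8
tool_pos: [0.4267, 0.1474, 0.2425]
tool_rot: [-3.141, 0.001, 0.771]
contact_force: [0.2, -1.0, 0.4]
opening: 0.0919
```

Run:
```python
from h import *
s=observe(); print(s["time"],s["tool_pos"],s["tool_rot"],s["opening"],s["contact_force"],s["qpos"].round(2))
c=cam("wrist"); save(c,"wrist5.png")
c=cam("top"); save(c,"top5.png")
```

```text
6.8 [0.4266694  0.14742408 0.24250022] [-3.14126897e+00  6.05806695e-04  7.71098451e-01] 0.09191068629091532 [ 0.21873233 -1.02099548  0.38972763] [ 0.16  0.19  1.68 -0.    1.26  0.96]
```

View pics/wrist5.png

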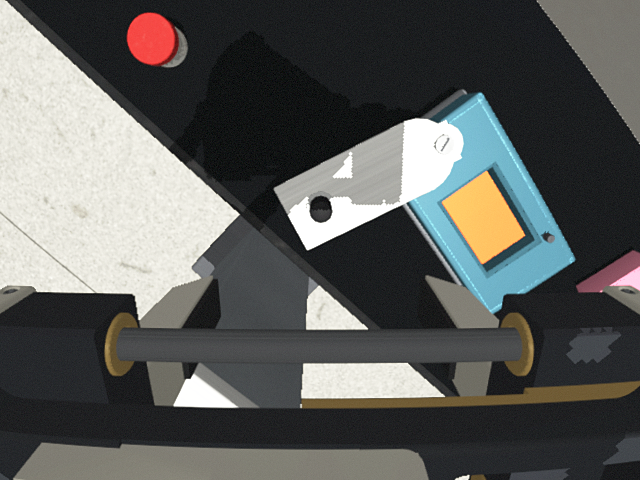

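View pics/top5.png

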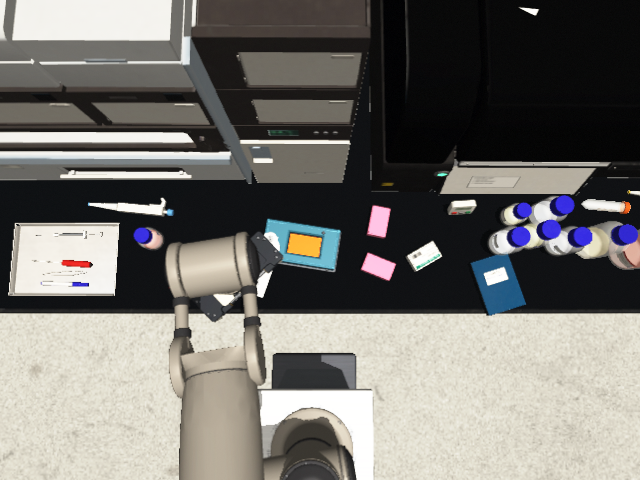

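The cover is well aside (knob at (320,208) in the wrist view), and the orange follower is visible at (484,218) in the wrist view and (305,245) in the top view. Next I'll measure the well centre, the knob and the pack.

Run:
```python
from h import *
for n,box in (("wrist",(150,290,420,550)),("top",(225,265,280,330))):
    c=cam(n); im=c["color"]; hsv=cv2.cvtColor(im,cv2.COLOR_RGB2HSV); m=np.zeros((480,640),np.uint8); a,b,d,e=box
    m[a:b,d:e]=((hsv[:,:,0]>8)&(hsv[:,:,0]<22)&(hsv[:,:,1]>120))[a:b,d:e]
    k=max(cv2.findContours(m,0,1)[0],key=cv2.contourArea).reshape(-1,2)
    print(n,cv2.minAreaRect(plane(c,k,.046)[:,:2].astype(np.float32)*1000), np.nanmedian(cloud(c)[:,:,2][m>0]))
    if n=="wrist":
        P=cloud(c); m=np.zeros((480,640),bool); m[190:228,305:335]=1; m&=(hsv[:,:,2]<70)&(P[:,:,2]>.085)
        ys,xs=np.nonzero(m); print("knob",xs.mean(),ys.mean(),plane(c,[[xs.mean(),ys.mean()]],.093)); print("screw",plane(c,[[441,145]],.067)); print("pin",plane(c,[[548,236]],.069))
    else:
        m=np.zeros((480,640),np.uint8); m[235:275,400:445]=(hsv[235:275,400:445,2]>110)
        P=cloud(c); m2=((P[:,:,2]>.02)&(m>0)).astype(np.uint8)
        for q in (m,m2):
            k=max(cv2.findContours(q,0,1)[0],key=cv2.contourArea).reshape(-1,2); print(cv2.minAreaRect(plane(c,k,.03)[:,:2].astype(np.float32)*1000))
```

```text
wrist ((528.869384765625, 20.8914737701416), (80.51549530029297, 51.85438919067383), 80.9543685913086) 0.04389044393658598
knob 320.1941489361702 210.0505319148936 [[0.43080643 0.15013705 0.093     ]]
screw [[0.5409684  0.11028379 0.067     ]]
pin [[ 0.55796423 -0.02638982  0.069     ]]
top ((530.956298828125, 21.768230438232422), (85.73163604736328, 53.648189544677734), 81.25166320800781) 0.04364356100695166
((504.2819519042969, -300.086181640625), (49.066062927246094, 84.33208465576172), 29.88676643371582)
((503.734375, -298.68023681640625), (48.37422180175781, 81.35105895996094), 29.893108367919922)
```

Request:
send_rows --pt "-0.0209 0.0329 0 0 0 0 0" --pt "-0.0209 0.0329 0 0 0 0 0" --pt "-0.0209 0.0329 0 0 0 0 0" --pt "-0.0209 0.0329 0 0 0 0 0" --pt "-0.0209 0.0329 0 0 0 0 0"

```text
time: 7.42
tool_pos: [0.4658, -0.0449, 0.2428]
tool_rot: [3.141, -0.0, 0.765]
contact_force: [-0.2, 0.8, 0.5]
opening: 0.0919
```

Request:
send_rows --pt "-0.0209 0.0329 0 0 0 0 0" --pt "-0.0209 0.0329 0 0 0 0 0" --pt "-0.0209 0.0329 0 0 0 0 0" --pt "-0.0209 0.0329 0 0 0 0 0" --pt "-0.0209 0.0329 0 0 0 0 0"

```text
time: 7.83
tool_pos: [0.5047, -0.2362, 0.2427]
tool_rot: [3.142, -0.0, 0.764]
contact_force: [1.8, -0.7, 0.3]
opening: 0.0922
```

Request:
send_rows --pt "-0.0209 0.0329 0 0 0 0 0" --pt "-0.0209 0.0329 0 0 0 0 0" --pt "-0.0209 0.0329 0 0 0 0 0" --pt "0 0 0 0 0 -0.12 0" --pt "0 0 0 0 0 -0.12 0"

```text
time: 8.25
tool_pos: [0.5276, -0.3512, 0.2412]
tool_rot: [-3.14, -0.0, 1.007]
contact_force: [-0.3, 0.7, 0.1]
opening: 0.0916
```

Request:
send_rows --pt "0 0 0 0 0 -0.12 0" --pt "0 0 0 0 0 -0.12 0" --pt "0 0 0 0 0 -0.12 0" --pt "0 0 0 0 0 -0.12 0" --pt "0 0 0 0 0 -0.12 0"

```text
time: 8.67
tool_pos: [0.5279, -0.3487, 0.2424]
tool_rot: [-3.141, -0.0, 1.61]
contact_force: [-0.9, -1.0, 0.5]
opening: 0.0919
```

Request:
send_rows --pt "0 0 0 0 0 -0.12 0" --pt "0 0 0 0 0 -0.12 0" --pt "0 0 0 0 0 -0.12 0" --pt "0 0 0 0 0 -0.12 0" --pt "0 0 0 0 0 0 0"

```text
time: 9.08
tool_pos: [0.528, -0.3487, 0.2425]
tool_rot: [-3.141, -0.0, 2.089]
contact_force: [-0.6, 1.7, -0.3]
opening: 0.0916
```

Run:
```python
from h import *
s=observe(); print(s["time"],s["tool_pos"],s["tool_rot"],s["opening"],s["contact_force"],s["qpos"].round(2))
c=cam("wrist"); save(c,"wrist6.png")
```

```text
9.0833 [ 0.52798124 -0.34872137  0.24248749] [-3.14138939e+00 -3.11218241e-04  2.08914039e+00] 0.09157979750833281 [-0.61324523  1.72243044 -0.32581001] [-0.7   0.54  1.17 -0.    1.44 -1.22]
```

View pics/wrist6.png

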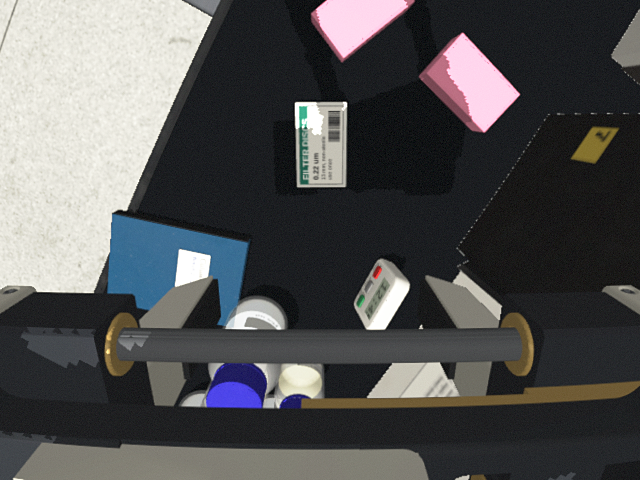

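The pack is at (321,144), reads "FILTER DISCS", and is square to the tool. The pink look-alikes are at (362,20) and (470,82), and the timer is at (382,293).

Run:
```python
from h import *
c=cam("wrist"); im=c["color"]; P=cloud(c); z=P[:,:,2]
m=np.zeros((480,640),np.uint8); m[85:205,280:362]=((z>.02)&(z<.05))[85:205,280:362]
k=max(cv2.findContours(m,0,1)[0],key=cv2.contourArea).reshape(-1,2); r=cv2.minAreaRect(plane(c,k,.03)[:,:2].astype(np.float32)*1000); print(r)
s=observe(); p=s["tool_pos"]; y=s["tool_rot"][2]
d=np.array(r[0])/1000-p[:2]; print("tool dx,dy",d@[np.cos(y),np.sin(y)],d@[np.sin(y),-np.cos(y)])
print(y)
```

```text
((502.1314697265625, -301.3462829589844), (48.74917221069336, 80.21290588378906), 29.594432830810547)
tool dx,dy 0.05395549080061858 0.0006031958693141957
2.0817097824587685
```

Request:
send_rows --pt "0.027 0.0005 0.02 0 0 0 0" --pt "0.027 0.0005 0.02 0 0 0 0" --pt "0 0 0.04 0 0 0 0" --pt "0 0 0.04 0 0 0 0" --pt "0 0 0 0 0 0 0"

```text
time: 9.6
tool_pos: [0.4985, -0.2981, 0.1158]
tool_rot: [-3.136, -0.012, 2.083]
contact_force: [-1.0, 0.0, -1.7]
opening: 0.0917
```

Request:
send_rows --pt "0 0 0.04 0 0 0 0" --pt "0 0 0.03 0 0 0 0" --pt "0 0 0.02 0 0 0 0" --pt "0 0 0.014 0 0 0 0" --pt "0 0 0 0 0 0 0"

```text
time: 10.02
tool_pos: [0.5016, -0.3009, 0.0173]
tool_rot: [-3.14, -0.004, 2.084]
contact_force: [0.3, -0.3, -0.7]
opening: 0.0918
```

Run:
```python
from h import *
s=observe(); print(s["time"],s["tool_pos"],s["tool_rot"],s["opening"],s["contact_force"])
c=cam("wrist"); save(c,"wrist7.png")
```

```text
10.0167 [ 0.50157928 -0.30094255  0.01726767] [-3.14009607 -0.00355069  2.08373624] 0.0918162304944563 [ 0.2738519  -0.32080614 -0.70685148]
```

View pics/wrist7.png

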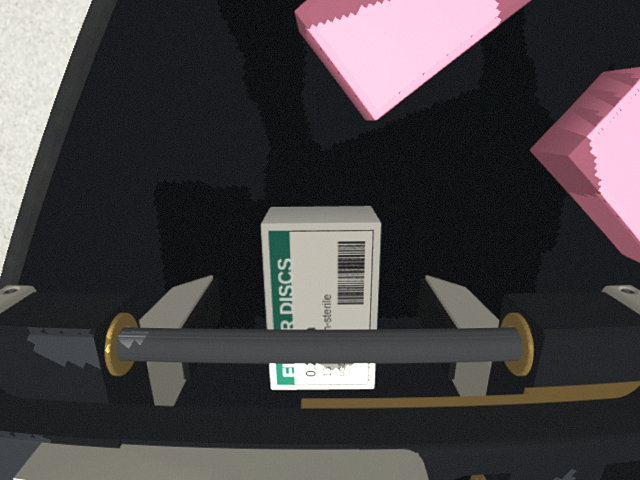

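The pack is centred between the open fingers and square to them. Closing with 20 N.

Request:
send_rows --pt "0 0 0 0 0 0 0.7" --pt "0 0 0 0 0 0 0.7" --pt "0 0 0 0 0 0 0.7" --pt "0 0 0 0 0 0 0.7" --pt "0 0 0 0 0 0 0.7" --newtons 20

```text
time: 10.48
tool_pos: [0.5026, -0.3015, 0.0196]
tool_rot: [3.141, 0.001, 2.087]
contact_force: [-0.1, -0.2, 0.3]
opening: 0.0629
```

Request:
send_rows --pt "0 0 0 0 0 0 0.7" --pt "0 0 0 0 0 0 0.7" --pt "0 0 0 0 0 0 0.7" --pt "0 0 0 0 0 0 0.7"

```text
time: 10.82
tool_pos: [0.5024, -0.3013, 0.0189]
tool_rot: [3.142, 0.0, 2.087]
contact_force: [-0.3, 0.9, 2.4]
opening: 0.0477
```

Request:
send_rows --pt "0 0 -0.02 0 0 0 0.7" --pt "0 0 -0.04 0 0 0 0.7" --pt "0 0 -0.04 0 0 0 0.7" --pt "0 0 -0.04 0 0 0 0.7" --pt "0.0298 0.0202 0 0 0 0 0.7"

```text
time: 11.23
tool_pos: [0.5085, -0.2724, 0.167]
tool_rot: [3.136, 0.016, 2.082]
contact_force: [1.0, 0.3, 0.6]
opening: 0.0477
```

Request:
send_rows --pt "0.0298 0.0202 0 0 0 0 0.7" --pt "0.0298 0.0202 0 0 0 0 0.7" --pt "0.0298 0.0202 0 0 0 0 0.7" --pt "0.0298 0.0202 0 0 0 0 0.7" --pt "0.0298 0.0202 0 0 0 0 0.7"

```text
time: 11.65
tool_pos: [0.5191, -0.0843, 0.1586]
tool_rot: [-3.141, -0.0, 2.086]
contact_force: [-0.1, 0.9, -1.5]
opening: 0.048
```

Request:
send_rows --pt "0.0298 0.0202 0 0 0 0 0.7" --pt "0.0298 0.0202 0 0 0 0 0.7" --pt "0.0298 0.0202 0 0 0 0 0.7" --pt "0 0 0 0 0 0.11 0.7" --pt "0 0 0 0 0 0.11 0.7"

```text
time: 12.07
tool_pos: [0.5278, 0.0241, 0.1585]
tool_rot: [-3.141, -0.0, 1.866]
contact_force: [0.1, -0.3, -0.7]
opening: 0.0483
```

Request:
send_rows --pt "0 0 0 0 0 0.11 0.7" --pt "0 0 0 0 0 0.11 0.7" --pt "0 0 0 0 0 0.11 0.7" --pt "0 0 0 0 0 0.12 0.7" --pt "0 0 0 0 0 0 0.7"

```text
time: 12.48
tool_pos: [0.5279, 0.0218, 0.1584]
tool_rot: [-3.141, 0.0, 1.413]
contact_force: [-0.3, -0.1, 0.0]
opening: 0.0476
```

Run:
```python
from h import *
s=observe(); print(s["time"],s["tool_pos"],s["tool_rot"],s["opening"],s["contact_force"])
c=cam("wrist"); save(c,"wrist8.png")
im=c["color"]; P=cloud(c); z=P[:,:,2]
print(np.nanmedian(z[300:320,300:330]))
```

```text
12.4833 [0.52786461 0.02179345 0.15844503] [-3.14100034e+00  1.18935090e-04  1.41252715e+00] 0.047561756507324256 [-0.30206984 -0.13417193  0.03903985]
0.1710860633997334
```

View pics/wrist8.png

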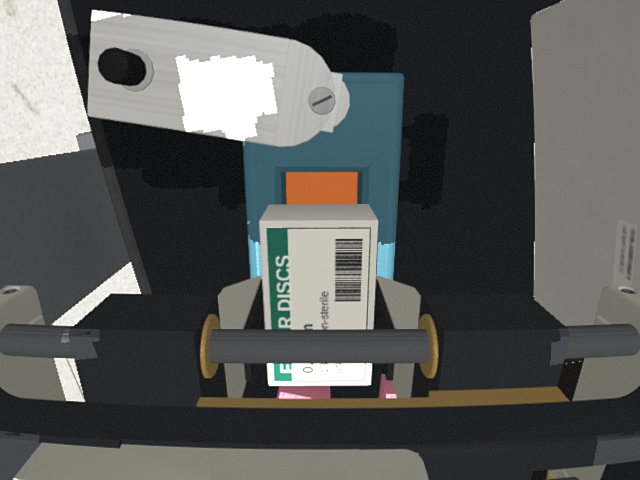

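```bash
python3 - <<'E'
from h import *
c=cam("wrist"); s=observe(); print(s["tool_pos"])
Q=plane(c,[[262,223],[378,221],[371,384],[269,386]],.1695); print(Q.round(4).tolist(),Q.mean(0))
print("screw",plane(c,[[322,100]],.067))
# well edges at z=.06: orange far edge etc
hsv=cv2.cvtColor(c["color"],cv2.COLOR_RGB2HSV)
m=((hsv[:,:,0]>5)&(hsv[:,:,0]<22)&(hsv[:,:,1]>150)); m[:160]=0;m[206:]=0; m[:,:270]=0;m[:,375:]=0
ys,xs=np.nonzero(m)
r=xs[ys==185]; print(r.min(),r.max(),plane(c,[[r.min(),185],[r.max()+1,185]],.046)); k=ys[xs==320]; print(k.min(),plane(c,[[320,k.min()]],.046))
E
python3 - <<'E'
import cv2
im=cv2.imread('pics/wrist8.png'); cv2.imwrite('pics/crop8.png',cv2.resize(im[60:300,220:420],None,fx=3,fy=2.5))
E
```

```text
[0.52794634 0.02171362 0.15853738]
[[0.5105, 0.063, 0.1695], [0.5569, 0.0568, 0.1695], [0.5456, -0.0216, 0.1695], [0.498, -0.0155, 0.1695]] [0.52775586 0.02067734 0.1695    ]
screw [[0.54289949 0.11045611 0.067     ]]
286 357 [[0.50894517 0.05745897 0.046     ]
 [0.56012428 0.04968316 0.046     ]]
172 [[0.53450424 0.06299935 0.046     ]]
```

View pics/crop8.png

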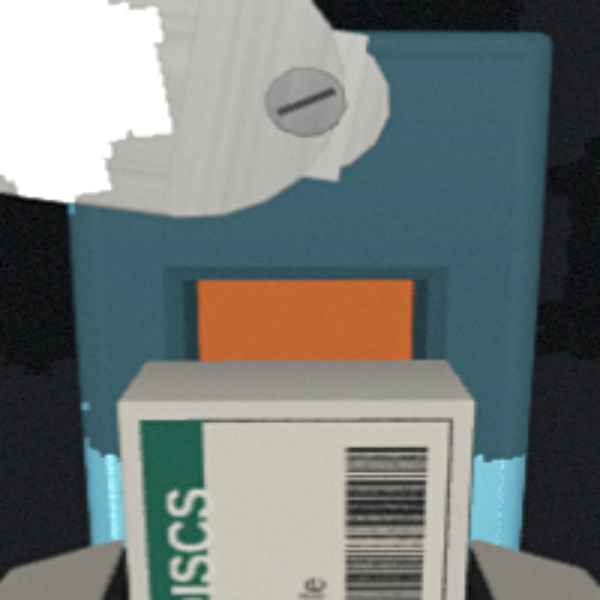

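Lining the pack up with the well leaves a shift of about 1–1.5 mm. I'll apply it and lower.

Request:
send_rows --pt "0.001 0.0012 0.03 0 0 0 0.7" --pt "0 0 0.025 0 0 0 0.7" --pt "0 0 0.01 0 0 0 0.7" --pt "0 0 0.005 0 0 0 0.7" --pt "0 0 0.0 0 0 0 0.7"

```text
time: 13.0
tool_pos: [0.5291, 0.0225, 0.0881]
tool_rot: [-3.14, 0.0, 1.418]
contact_force: [0.2, 0.8, -0.9]
opening: 0.0478
```

Request:
send_rows --pt "0 0 0.004 0 0 0 0.7" --pt "0 0 0.004 0 0 0 0.7" --pt "0 0 0.004 0 0 0 0.7" --pt "0 0 0 0 0 0 0.7"

```text
time: 13.33
tool_pos: [0.5293, 0.0225, 0.0765]
tool_rot: [-3.141, 0.0, 1.417]
contact_force: [0.3, 0.1, -1.7]
opening: 0.0475
```

Run:
```python
from h import *
s=observe(); print(s["time"],s["tool_pos"],s["tool_rot"],s["opening"],s["contact_force"])
c=cam("wrist"); save(c,"wrist9.png")
```

```text
13.3333 [0.52928582 0.02252291 0.07649383] [-3.14140913e+00  1.12726494e-04  1.41702385e+00] 0.047479338687342935 [ 0.27162503  0.0721895  -1.70136313]
```

View pics/wrist9.png

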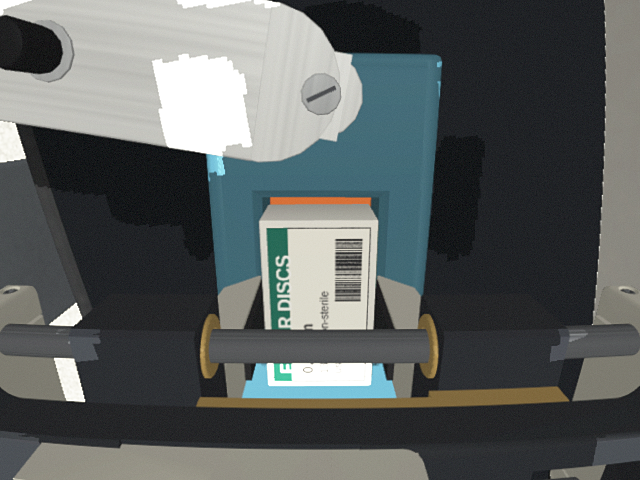

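No contact so far, and the pack is centred on the mouth (mouth corners at (254,192) and (388,192), pack middle at column 319). Lowering further.

Request:
send_rows --pt "0 0 0.004 0 0 0 0.7" --pt "0 0 0.004 0 0 0 0.7" --pt "0 0 0 0 0 0 0.7"

```text
time: 13.63
tool_pos: [0.529, 0.0226, 0.0679]
tool_rot: [-3.14, 0.0, 1.417]
contact_force: [-0.9, -0.3, -1.1]
opening: 0.0478
```

Request:
send_rows --pt "0 0 0.003 0 0 0 0.7" --pt "0 0 0.002 0 0 0 0.7" --pt "0 0 0 0 0 0 0.7"

```text
time: 13.88
tool_pos: [0.5292, 0.0226, 0.0632]
tool_rot: [-3.141, 0.0, 1.417]
contact_force: [-0.3, 0.6, -0.4]
opening: 0.0479
```

Request:
send_rows --pt "0 0 0 0 0 0 0.42" --pt "0 0 0 0 0 0 0.35" --pt "0 0 0 0 0 0 0.35" --pt "0 0 0 0 0 0 0.35" --pt "0 0 0 0 0 0 0.35"

```text
time: 14.3
tool_pos: [0.5295, 0.0225, 0.0638]
tool_rot: [3.141, 0.0, 1.417]
contact_force: [0.3, -1.0, 0.2]
opening: 0.0596
```

Request:
send_rows --pt "0 0 -0.02 0 0 0 0.35" --pt "0 0 -0.03 0 0 0 0.35" --pt "0 0 -0.02 0 0 0 0.8" --pt "0 0 0 0 0 0 0.8" --pt "0 0 0 0 0 0 0.8"

```text
time: 14.72
tool_pos: [0.5301, 0.0225, 0.1348]
tool_rot: [3.139, -0.0, 1.417]
contact_force: [-0.6, 0.6, -1.0]
opening: 0.0442
```

Run:
```python
from h import *
s=observe(); print(s["time"],s["tool_pos"],s["tool_rot"],s["opening"],s["contact_force"])
c=cam("wrist"); save(c,"wrist10.png"); P=cloud(c); z=P[:,:,2]; print(np.nanmedian(z[240:290,290:350]))
```

```text
14.7167 [0.53006999 0.022477   0.13476916] [ 3.13878414e+00 -4.12778210e-05  1.41679582e+00] 0.0441822514437093 [-0.56849352  0.57239779 -0.98100686]
0.07416119513519351
```

View pics/wrist10.png

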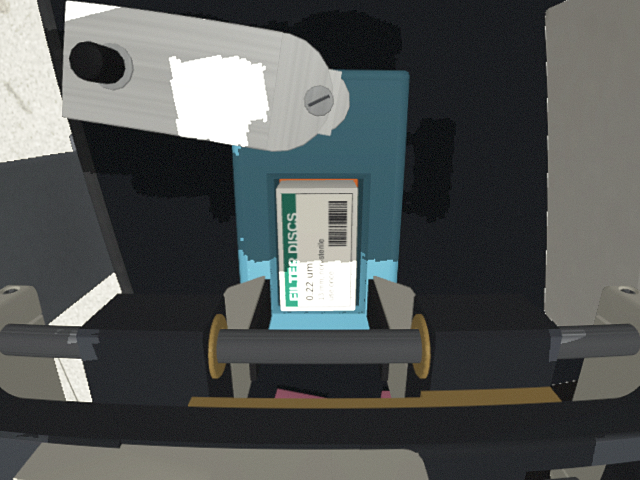

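The pack sits squarely on the follower, with its top at about 75 mm, 15 mm proud as expected. Next, close the fingers and press at the middle.

Request:
send_rows --pt "0 0 0 0 0 0 1" --pt "0 0 0 0 0 0 1" --pt "0 0 0 0 0 0 1" --pt "0 0 0 0 0 0 1" --pt "0 0 0 0 0 0 1"

```text
time: 15.18
tool_pos: [0.5292, 0.0225, 0.1332]
tool_rot: [-3.141, 0.0, 1.417]
contact_force: [-0.5, 0.1, 0.0]
opening: 0.0065
```

Request:
send_rows --pt "0 0 0.02 0 0 0 1" --pt "0 0 0.02 0 0 0 1" --pt "0 0 0.01 0 0 0 1" --pt "0 0 0.004 0 0 0 1" --pt "0 0 0 0 0 0 1"

```text
time: 15.6
tool_pos: [0.5289, 0.0226, 0.0789]
tool_rot: [-3.14, 0.0, 1.417]
contact_force: [-0.1, -0.6, -0.7]
opening: 0.0003
```

Request:
send_rows --pt "0 0 0.003 0 0 0 1" --pt "0 0 0.003 0 0 0 1" --pt "0 0 0.003 0 0 0 1" --pt "0 0 0 0 0 0 1"

```text
time: 15.93
tool_pos: [0.5299, 0.0225, 0.071]
tool_rot: [3.14, -0.0, 1.417]
contact_force: [-0.2, 0.8, -0.2]
opening: 0.0004
```

Run:
```python
from h import *
s=observe(); print(s["time"],s["tool_pos"],s["tool_rot"],s["opening"],s["contact_force"],s["torque"],s["joint_efforts"].round(2))
c=cam("wrist"); save(c,"wrist11.png"); P=cloud(c); z=P[:,:,2]; print(np.nanmedian(z[245:280,280:310]),np.nanmedian(z[130:170,260:300]))
```

```text
15.9333 [0.52994419 0.02248112 0.07101846] [ 3.14016809e+00 -4.37323187e-07  1.41675533e+00] 0.00042692598228956423 [-0.24229764  0.83809095 -0.15901601] [-0.04578423 -0.0845691   0.01335876] [ 3.000e-02 -4.652e+01 -1.855e+01  6.000e-02  2.000e-02 -0.000e+00]
0.07218743146510534 0.06553395358476827
```

View pics/wrist11.png

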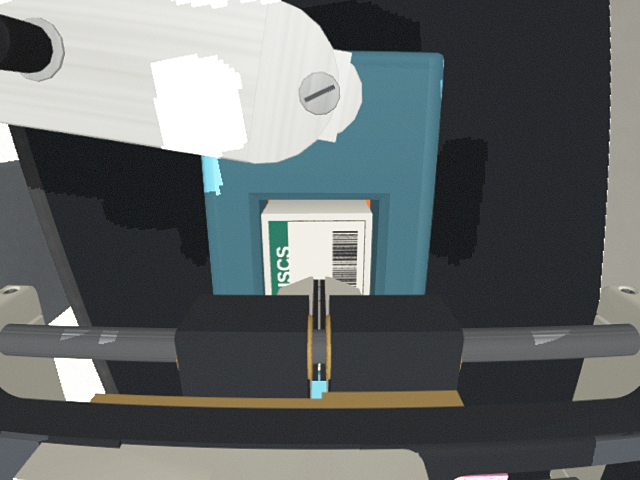

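Request:
send_rows --pt "0 0 0.002 0 0 0 1" --pt "0 0 0.002 0 0 0 1" --pt "0 0 0 0 0 0 1"

```text
time: 16.23
tool_pos: [0.5298, 0.0225, 0.067]
tool_rot: [3.141, 0.0, 1.417]
contact_force: [-0.0, 0.9, 3.7]
opening: 0.0004
```

Request:
send_rows --pt "0 0 0.002 0 0 0 1" --pt "0 0 0.002 0 0 0 1" --pt "0 0 0 0 0 0 1"

```text
time: 16.48
tool_pos: [0.5298, 0.0225, 0.063]
tool_rot: [3.141, 0.0, 1.417]
contact_force: [-0.3, -0.0, 2.6]
opening: 0.0002
```

Run:
```python
from h import *
s=observe(); print(s["time"],s["tool_pos"],s["contact_force"])
c=cam("wrist"); save(c,"wrist12.png"); P=cloud(c); z=P[:,:,2]; print(np.nanmedian(z[245:280,280:310]),np.nanmedian(z[150:180,360:420]))
```

```text
16.4833 [0.5297548  0.02251141 0.06295651] [-0.25087813 -0.03348861  2.62935843]
0.06413149542911499 0.06102696238114812
```

View pics/wrist12.png

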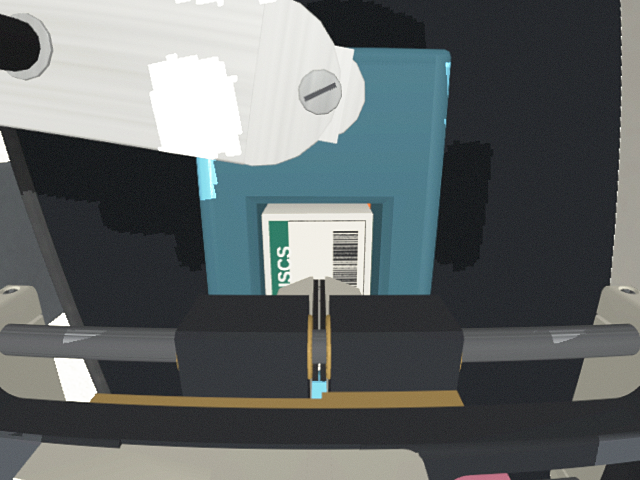

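The pack sinks with the fingers, and its top is at about 63–64 mm. Pressing on.

Request:
send_rows --pt "0 0 0.002 0 0 0 1" --pt "0 0 0.002 0 0 0 1" --pt "0 0 0 0 0 0 1"

```text
time: 16.78
tool_pos: [0.5297, 0.0225, 0.0589]
tool_rot: [3.141, 0.0, 1.417]
contact_force: [1.0, 0.7, 2.7]
opening: 0.0002
```

Request:
send_rows --pt "0 0 0.001 0 0 0 1" --pt "0 0 0.001 0 0 0 1" --pt "0 0 0 0 0 0 1" --pt "0 0 0 0 0 0 1"

```text
time: 17.12
tool_pos: [0.5298, 0.0225, 0.057]
tool_rot: [3.141, 0.0, 1.417]
contact_force: [-0.1, -0.3, 5.1]
opening: 0.0005
```

Run:
```python
from h import *
s=observe(); print(s["time"],s["tool_pos"],s["contact_force"])
c=cam("wrist"); save(c,"wrist13.png"); P=cloud(c); z=P[:,:,2]; print(np.nanmedian(z[245:280,280:310]),np.nanmedian(z[150:180,360:420]))
```

```text
17.1167 [0.52977615 0.0224812  0.0570381 ] [-0.14196209 -0.32734336  5.13469455]
0.05827663201506039 0.0610325117845372
```

View pics/wrist13.png

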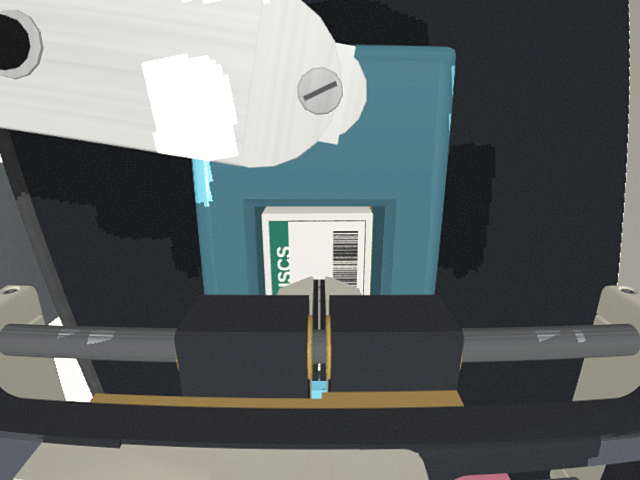

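The top is now about 3 mm below the rim. Lifting off to check level and position.

Request:
send_rows --pt "0 0 -0.01 0 0 0 1" --pt "0 0 -0.03 0 0 0 1" --pt "0 0 -0.04 0 0 0 1" --pt "-0.02 0 -0.03 0 0 0 0.6" --pt "-0.03 0 -0.02 0 0 0 0.6"

```text
time: 17.58
tool_pos: [0.5225, -0.0257, 0.1902]
tool_rot: [3.138, -0.0, 1.42]
contact_force: [0.4, -0.6, -0.6]
opening: 0.0096
```

Request:
send_rows --pt "0 0 0 0 0 0 0.6" --pt "0 0 0 0 0 0 0.6"

```text
time: 17.75
tool_pos: [0.5219, -0.0279, 0.188]
tool_rot: [3.139, 0.0, 1.414]
contact_force: [0.2, 0.4, -0.1]
opening: 0.0228
```

Run:
```python
from h import *
s=observe(); print(s["time"],s["tool_pos"],s["tool_rot"],s["contact_force"])
c=cam("wrist"); save(c,"wrist14.png"); P=cloud(c); z=P[:,:,2]
hsv=cv2.cvtColor(c["color"],cv2.COLOR_RGB2HSV)
w=plane(c,[[x,y] for y in range(480) for x in range(640)],.057)[:,:2].reshape(480,640,2)
a=np.radians(81.2); ex=np.array([np.cos(a),np.sin(a)]); ey=np.array([-ex[1],ex[0]]); C=np.array([.529,.022])
d=w-C; U=d@ex; V=d@ey
wh=((abs(U)<.05)&(abs(V)<.035)&~((hsv[:,:,0]>88)&(hsv[:,:,0]<115)&(hsv[:,:,1]>90))&(hsv[:,:,2]>60)).astype(np.uint8); wh[300:]=0
wh=cv2.morphologyEx(wh,cv2.MORPH_OPEN,np.ones((3,3)))
k=max(cv2.findContours(wh,0,1)[0],key=cv2.contourArea).reshape(-1,2); print(cv2.boundingRect(k),cv2.minAreaRect(plane(c,k,.057)[:,:2].astype(np.float32)*1000))
for u in (-.03,0,.03):
    print(u,[round(float(np.nanmedian(z[(abs(U-u)<.006)&(abs(V-v)<.005)])),4) for v in (-.037,-.017,0,.017,.037)])
m=np.zeros(z.shape,bool); 
print("knob", P[np.unravel_index(np.nanargmax(np.where((z<.1)&(np.arange(640)[None]<200),z,-1)),z.shape)])
```

```text
17.75 [ 0.5218993  -0.0278608   0.18797728] [3.13943494e+00 9.73187630e-05 1.41445514e+00] [ 0.18992934  0.38878194 -0.0680604 ]
(283, 100, 70, 110) ((529.1928100585938, 22.670055389404297), (81.81237030029297, 50.74815368652344), 81.5984115600586)
-0.03 [0.061, 0.0583, 0.0582, 0.0582, 0.0609]
0 [0.061, 0.0581, 0.0582, 0.0582, 0.061]
0.03 [0.0611, 0.0582, 0.0582, 0.0581, 0.0611]
knob [0.42692773 0.14028813 0.09570358]
```

View pics/wrist14.png

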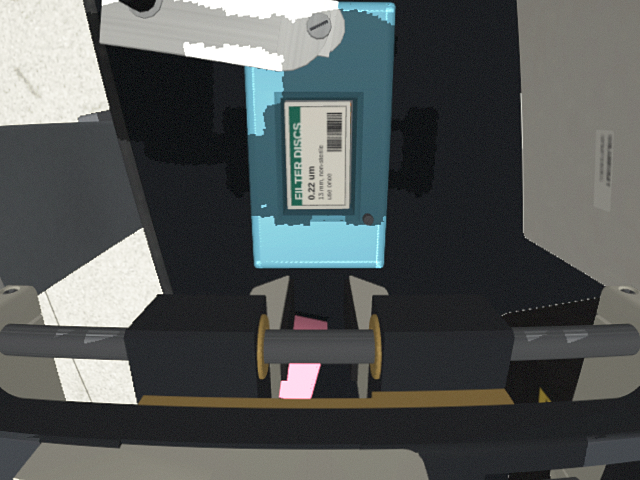

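The pack is level, with its top about 2.8 mm below the rim all over, centred within about 1 mm and aligned within 0.5°. Back to the knob to shut the cover.

Request:
send_rows --pt "0.0323 -0.0236 0 0 0 0 0.5" --pt "0.0323 -0.0236 0 0 0 0 0.5" --pt "0.0323 -0.0236 0 0 0 0 0.5" --pt "0.0323 -0.0236 0 0 0 0 0.5" --pt "0.0323 -0.0236 0 0 0 0 0.5"

```text
time: 18.22
tool_pos: [0.4275, 0.1528, 0.1853]
tool_rot: [-3.138, 0.001, 1.417]
contact_force: [1.8, 0.0, 0.7]
opening: 0.046
```

Request:
send_rows --pt "0 0 0 0 0 0.12 0.5" --pt "0 0 0 0 0 0.12 0.5" --pt "0 0 0 0 0 0.12 0.5" --pt "0 0 0 0 0 0.12 0.5" --pt "0 0 0 0 0 0.12 0.5"

```text
time: 18.63
tool_pos: [0.4285, 0.1518, 0.1852]
tool_rot: [-3.139, 0.003, 0.812]
contact_force: [-0.3, -0.4, -0.4]
opening: 0.0462
```

Request:
send_rows --pt "0 0 0 0 0 0.12 0.5" --pt "0 0 0 0 0 0.12 0.5" --pt "0 0 0 0 0 0.12 0.5" --pt "0 0 0 0 0 0.12 0.5" --pt "0 0 0 0 0 0.12 0.5"

```text
time: 19.05
tool_pos: [0.4286, 0.1516, 0.1852]
tool_rot: [-3.141, 0.004, 0.212]
contact_force: [0.5, 0.6, -0.5]
opening: 0.0459
```

Request:
send_rows --pt "0 0 0 0 0 0.12 0.5" --pt "0 0 0 0 0 0.12 0.5" --pt "0 0 0 0 0 0.12 0.5" --pt "0 0 0 0 0 0.12 0.5" --pt "0 0 0 0 0 0.06 0.5"

```text
time: 19.47
tool_pos: [0.4286, 0.1516, 0.1852]
tool_rot: [3.14, 0.003, -0.328]
contact_force: [0.4, 0.6, 0.2]
opening: 0.046
```

Request:
send_rows --pt "0 0 0 0 0 0 0.5" --pt "0 0 0 0 0 0 0.5"

```text
time: 19.63
tool_pos: [0.429, 0.1513, 0.1856]
tool_rot: [3.14, 0.002, -0.32]
contact_force: [0.7, -0.2, 0.3]
opening: 0.0458
```

Run:
```python
from h import *
s=observe(); p=s["tool_pos"]; y=s["tool_rot"][2]; print(s["time"],p,s["tool_rot"],s["opening"])
d=np.array([.4305,.150])-p[:2]; print("tool dx,dy",d@[np.cos(y),np.sin(y)],d@[np.sin(y),-np.cos(y)], p[2]-.073)
c=cam("wrist"); save(c,"wrist15.png");
```

```text
19.6333 [0.42901061 0.1513481  0.18564821] [ 3.14046279e+00  2.35010802e-03 -3.20190204e-01] 0.0458040438946783
tool dx,dy 0.0018379996006845831 0.0008107999034558831 0.11264821341208751
```

View pics/wrist15.png

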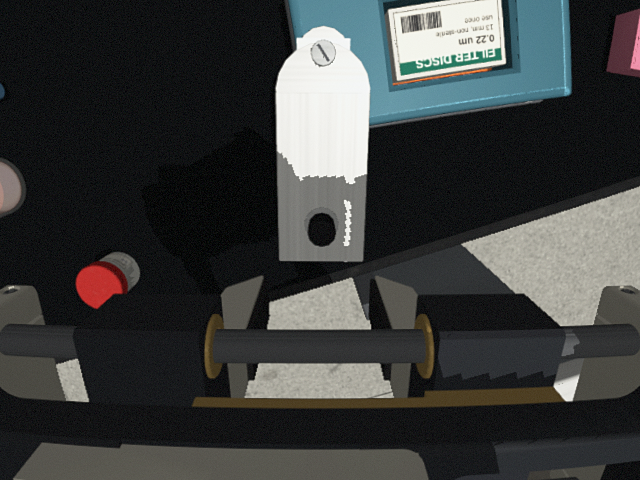

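The knob at (322,229) lines up with the tool. Descending and gripping.

Request:
send_rows --pt "0.001 0.0008 0.04 0 0 0 0.5" --pt "0 0 0.04 0 0 0 0.5" --pt "0 0 0.02 0 0 0 0.5" --pt "0 0 0.012 0 0 0 0.5" --pt "0 0 0 0 0 0 0.5"

```text
time: 20.1
tool_pos: [0.4284, 0.1495, 0.0719]
tool_rot: [3.139, 0.006, -0.322]
contact_force: [-0.5, -0.8, 0.0]
opening: 0.0459
```

Request:
send_rows --pt "0 0 0 0 0 0 0.9" --pt "0 0 0 0 0 0 0.9" --pt "0 0 0 0 0 0 0.9" --pt "0 0 0 0 0 0 0.9" --pt "0 0 0 0 0 0 0.9" --newtons 5

```text
time: 20.52
tool_pos: [0.4311, 0.1498, 0.0755]
tool_rot: [-3.141, -0.002, -0.323]
contact_force: [-1.5, -0.7, 2.2]
opening: 0.0197
```

Request:
send_rows --pt "0 0 0 0 0 0 0.9" --pt "0 0 0 0 0 0 0.9"

```text
time: 20.68
tool_pos: [0.4311, 0.1498, 0.0754]
tool_rot: [-3.141, -0.001, -0.323]
contact_force: [-0.3, -0.3, 6.5]
opening: 0.0197
```

Request:
send_rows --pt "0.0009 0.0144 0 0 0 -0.12 0.9" --pt "0.0009 0.0144 0 0 0 -0.12 0.9" --pt "0.0009 0.0144 0 0 0 -0.12 0.9" --pt "0.0009 0.0144 0 0 0 -0.12 0.9"

```text
time: 21.02
tool_pos: [0.4258, 0.0925, 0.0753]
tool_rot: [-3.141, -0.001, 0.163]
contact_force: [-0.8, 1.7, 6.9]
opening: 0.0198
```

Request:
send_rows --pt "0.0009 0.0144 0 0 0 -0.12 0.9" --pt "0.0009 0.0144 0 0 0 -0.12 0.9" --pt "0.0009 0.0144 0 0 0 -0.12 0.9" --pt "0.0009 0.0144 0 0 0 -0.12 0.9"

```text
time: 21.35
tool_pos: [0.4479, 0.0394, 0.0752]
tool_rot: [-3.141, 0.0, 0.643]
contact_force: [-1.0, 1.9, 6.2]
opening: 0.0194
```

Request:
send_rows --pt "0.0009 0.0144 0 0 0 -0.12 0.9" --pt "0.0009 0.0144 0 0 0 -0.12 0.9" --pt "0.0009 0.0144 0 0 0 -0.12 0.9" --pt "0.0009 0.0144 0 0 0 -0.12 0.9"

```text
time: 21.68
tool_pos: [0.4923, 0.0027, 0.0752]
tool_rot: [-3.141, 0.001, 1.122]
contact_force: [-1.0, 0.9, 6.0]
opening: 0.0196
```

Run:
```python
from h import *
s=observe(); p=s["tool_pos"]; y=s["tool_rot"][2]; print(s["time"],p,s["tool_rot"],s["opening"],s["contact_force"])
d=np.array([.5235,-.0085])-p[:2]; print("tool dx,dy",d@[np.cos(y),np.sin(y)],d@[np.sin(y),-np.cos(y)],1.417-y)
c=cam("wrist"); save(c,"wrist16.png");
```

```text
21.6833 [0.49233128 0.00274273 0.07520059] [-3.14130373e+00  5.59751505e-04  1.12247687e+00] 0.01964188510728741 [-1.00694567  0.92397099  6.01303592]
tool dx,dy 0.003378450557252312 0.03296171121075726 0.29452312853278295
```

View pics/wrist16.png

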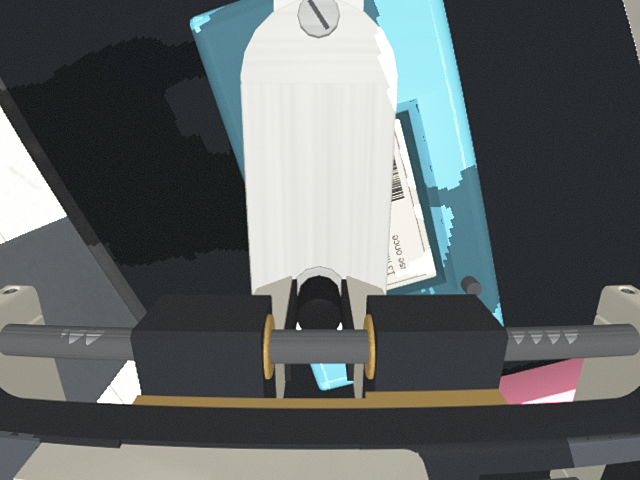

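The cover passes over the pack freely, with the pin at (472,286) still ahead. Finishing the last 0.29 rad.

Request:
send_rows --pt "0.0009 0.0144 0 0 0 -0.12 0.9" --pt "0.0006 0.01 0 0 0 -0.085 0.9" --pt "0.0004 0.007 0 0 0 -0.06 0.9" --pt "0 0 0 0 0 0 0.9"

```text
time: 22.07
tool_pos: [0.5231, -0.0067, 0.0748]
tool_rot: [3.14, 0.001, 1.382]
contact_force: [0.1, -5.5, 2.5]
opening: 0.0198
```

Request:
send_rows --pt "0.0002 0.0036 0 0 0 -0.03 0.9" --pt "0 0.001 0 0 0 0 0.9" --pt "0 0 0 0 0 0 0.9"

```text
time: 22.32
tool_pos: [0.5254, -0.007, 0.0748]
tool_rot: [-3.14, 0.001, 1.408]
contact_force: [-3.4, -4.6, 5.0]
opening: 0.0201
```

Request:
send_rows --pt "0 0 0 0 0 0 0.5" --pt "0 0 0 0 0 0 0.5" --pt "0 0 0 0 0 0 0.5" --pt "0 0 -0.02 0 0 0 0.5" --pt "0 0 -0.04 0 0 0 0.5"

```text
time: 22.73
tool_pos: [0.5236, -0.0059, 0.1312]
tool_rot: [-3.132, -0.0, 1.411]
contact_force: [1.7, -0.0, 0.1]
opening: 0.0452
```

Request:
send_rows --pt "0 0 -0.04 0 0 0 0.5" --pt "-0.03 0 -0.025 0 0 0 0.5" --pt "-0.03 0 -0.025 0 0 0 0.5" --pt "-0.02 0 0 0 0 0 0.5" --pt "0 0 0 0 0 0 0.5"

```text
time: 23.15
tool_pos: [0.5144, -0.0886, 0.2263]
tool_rot: [3.138, 0.002, 1.408]
contact_force: [0.6, 0.0, 0.1]
opening: 0.0461
```

Run:
```python
from h import *
s=observe(); print(s["time"],s["tool_pos"],s["contact_force"])
c=cam("wrist"); save(c,"wrist17.png"); P=cloud(c); z=P[:,:,2]
hsv=cv2.cvtColor(c["color"],cv2.COLOR_RGB2HSV)
m=(z>.088)&(z<.1)&(hsv[:,:,2]<70); m[200:]=0; ys,xs=np.nonzero(m); k=plane(c,[[xs.mean(),ys.mean()]],.093)[0]; print("knob",xs.mean(),ys.mean(),k)
d=k[:2]-[.541,.1105]; print("angle",np.degrees(np.arctan2(d[1],d[0]))," shut ref", np.degrees(np.arctan2(-.0082-.1105,.5216-.541)))
save(cam("top"),"top17.png")
```

```text
23.15 [ 0.5143506  -0.08864789  0.22634501] [0.55059163 0.00175572 0.09862525]
knob 314.7442748091603 115.07251908396947 [ 0.52448939 -0.00838356  0.093     ]
angle -97.90669158665658  shut ref -99.28219664933926
```

View pics/wrist17.png

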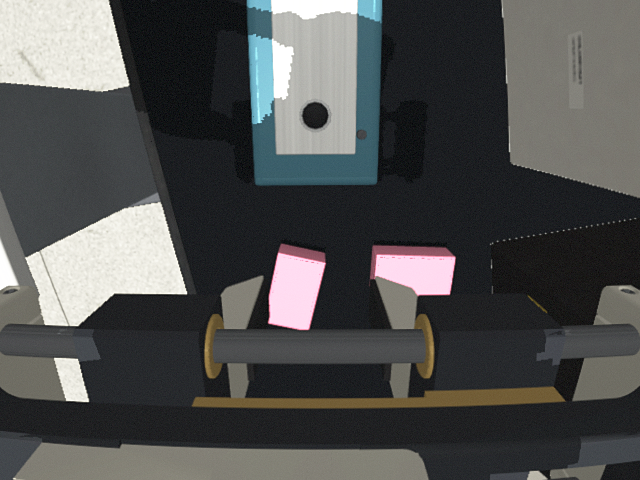

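View pics/top17.png

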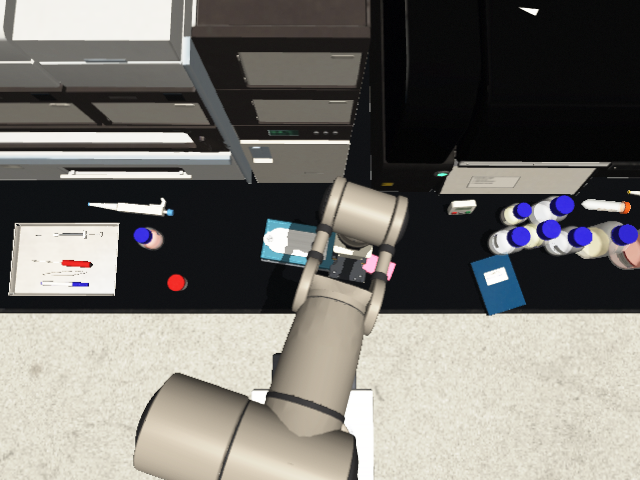

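```bash
python3 -c "
import cv2
im=cv2.imread('pics/wrist17.png'); cv2.imwrite('pics/crop17.png',cv2.resize(im[0:200,230:400],None,fx=3,fy=3))"
```

```text
(no output)
```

View pics/crop17.png

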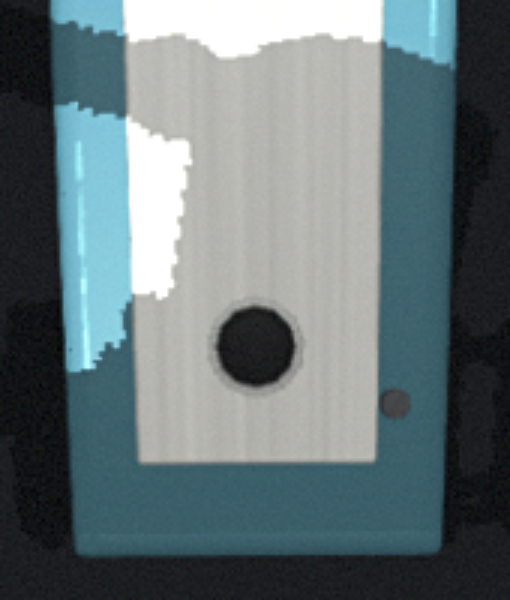

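The cover lies parallel to the block, with its edge against the stop pin at about (361,134) in the wrist view. The arm is clear, and the timer, jar and bottle stand where they were. Handing in.

```bash
python3 -c "
from cell import workorder
print(workorder.hand_in())"
```

```text
the job is handed in; nothing more can be done
None
```

The filter dispenser is reloaded and the job is handed in. I swung the cover aside by the knob to about 1.75 rad, lowered the white/green pack onto the follower and pressed it down with shut fingers. I then swung the cover back against its stop pin and moved the arm clear, at about 23 s of the 72 s allowed.

**Pack:** before the cover went back over it, the pack was level, with its top about 2.8 mm below the rim. It was centred within about 1 mm and aligned within about 0.5°.

**Cover:** it lies parallel to the block with its edge at the stop pin. My knob angle reads about 1.4° from the first reading when shut, which is within the camera error and the 0.08 rad allowed.

**Bystanders:** the timer, jar and bottle look unmoved in the last top view. I checked them by eye and did not measure them.

**Disagreement:** the wrist force read only about 2.5–5 N during the press, below the stated 6–8 N. The depth readings showed the pack sinking with the fingers all the same.

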